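# Slide the glue pot under the drying rack to the guarded ring

### The job

The glue pot stands on the wrong ring of the bench hob, under the wire drying rack. Take it by its handle and slide it sideways, without lifting or tipping it, to the other ring, the one with the two-post pot guard behind it, then push it back gently until it bears on the guard, nestled against both posts. Leave it there, let go, with the handle pointing straight out at the hob's front edge, and do not bump the rack or disturb the tumbler, bottle, jar and brush.

Things in the scene. Friction and masses are not known exactly. Their poses are not given: they have to be found in the camera images.
- pot: Loose open aluminium glue pot, 110 mm outside diameter, 75 mm high, about 0.5 kg; slides on the hob with dry friction, 2 to 6 N, far more if the grip presses it down. Origin at the centre of its underside, z up. A flat wooden bar handle runs along the pot's -x to 130 mm from its axis: 20 mm wide (y), 16 mm high, mid-height 55 mm above the underside.
- pot_grip (a point): A good grip point on the pot handle: 115 mm from the pot's axis along its -x, at the handle's mid-height, 55 mm above the hob top; axes as the pot.
- hob: Fixed dark steel two-ring bench hob, 310 mm (x) by 540 mm (y), 50 mm high, top flat. Origin under its centre at bench level; its -x side is the front edge, facing the robot, with two small knobs (not used). Ring marks 152 mm across are printed 120 mm to either side (+y, -y) of its centre. Only the pot and the guard stand on it.
- rack: Fixed open wire rack over the hob; origin (bench level) and axes as the hob. Five 8 mm bars along y at x = -114, -54, 6, 66, 126 mm, axes 225 mm above the bench; 10 mm legs at y = +-305 mm. The front bar is about above the handle's grip point: the gripper must come in below it from the front, leaning back to the robot by about 30 degrees. Wood parts lie on top.
- guard: Fixed steel pot guard at the pot's proper ring, left or right; it counts, not the mark (up to 10 mm off). Axes as hob; origin on the hob top, where the pot's centre is when it touches both posts. Rigid posts, 14 mm diameter, 55 mm high, at x +48.9, y +-38.2 mm, joined behind by a rod. Open in front: slide the pot across at least 15 mm before the origin, then push back (+x).
- tumbler: Bystander: yellow mug-shaped tumbler, 84 mm diameter, 150 mm high, upright on the bench, origin under its centre.
- glue_bottle: Bystander: white glue bottle, 60 mm diameter, 170 mm high, upright on the bench, origin under its centre.
- varnish_jar: Bystander: amber jar, 72 mm diameter, 85 mm high, upright on the bench, origin under its centre.
- brush: Bystander: brush lying on the bench along its x, origin under its centre.

How it is judged (in metres and radians):
On the way, in this order (a step that is already met when the one before it is completed fails the run):
1. the pot is on the guarded ring's side, in front of the guard, still flat on the hob (horizontal distance between pot and guard below 0.06 m and height (world z) of pot below 0.056 m), for 0.1 s.
2. the pot is pushed up against the guard so that it bears on it with at least 1.5 N (contact force between pot and guard above 1.5 N), for 0.1 s.
At the end, for the whole second after the job is handed in: The pot stands flat on the hob, at rest and released, its centre within 4 mm of the guard's origin (nestled against both posts), its handle pointing to the hob's front within 0.2 rad (horizontal distance between pot and guard below 0.004 m and height (world z) of pot below 0.053 m and angle between pot's own z axis and vertical below 0.05 rad and angle between the x axis of pot and the x axis of hob, either way round below 0.2 rad and x of pot_grip in the frame of guard below 0 m and linear speed of pot below 0.01 m/s and contact force between the fingers and pot below 0.1 N); the robot touches nothing.
It fails at once if the pot is lifted more than 8 mm or tipped more than 0.12 rad (height (world z) of pot above 0.058 m or angle between pot's own z axis and vertical above 0.12 rad).
It fails at once if the pot is rammed against the guard (over 30 N) (contact force between pot and guard above 30 N).
It fails at once if the robot or the pot bumps the rack (over 5 N) (contact force between any of the arm, the fingers, pot and rack above 5 N).
It fails at once if a bystander is moved more than 20 mm (distance of any of tumbler, glue_bottle, varnish_jar, brush from where it was at the start of the episode above 0.02 m).
It also fails if it takes over 53 s, if anything falls off the work surface, if the arm or the gripper's body presses on something with over 40 N, if the wrist force passes 120 N, or if a joint passes its speed limit or range.

### The arm

A 6-joint arm with a two-finger parallel gripper is mounted at the origin on the work surface. World frame = base frame: x ahead of the robot, y to its left, z up, the work surface at z = 0. Lengths are in mm, angles in rad, forces in N, time in s.
With the tool pointing down it reaches from about 350 to 975 mm from the base axis. Payload 7.1 kg.
Tool frame: the origin (TCP) lies midway between the tips of the shut fingers; the grasp point (between the pads) lies 19 mm behind it (ctrl.grip_point_offset is the distance from the TCP to the grasp point, in mm); z points along the fingers, y is the line along which they close (so a half turn about z gives the same grasp; the last joint's range is limited). The gripper opens to 88 mm and grips with 3 to 60 N. Pads are 20 mm wide; open, the fingers measure 115 mm over their backs; the gripper's body (75 mm by 178 mm) begins 61 mm behind the grasp point.
Start: joints at [1.141, 0.423, 1.63, -0, 1.089, -0.019], TCP at [249.557, 572.997, 222.675] pointing down, gripper open.
Joint ranges: [-3, 3], [-0.9, 2.11], [0.09, 2.58], [-1.31, 4.45], [0.11, 2.69], [-2.54, 2.54]. Speed limits (rad/s): [2.39, 2.39, 3.01, 3.14, 3.14, 3.14].

### API

Orientations are given as a rotation vector (axis times angle).
In Python, from workcell import get_obs, optics, close_job, spotter, ctrl gives the robot as it stands. The module is installed in compiled form; this text tells all that it offers.
- The arm moves only by the tool move_arm, never from a script. Its argument "rows" is a list of rows, each a list of 5 numbers: the shift along the tool's x, y, z in cm, then the turn about the tool's z in degrees, then the opening in per cent of the stroke, from 0 (shut) to 100 (fully open). A call has 1 to 10 rows; each row shifts and turns the commanded pose from where the row before left it, along the tool's axes as they then stand; what a row does not reach is not made up. A row lasts 1/8 s, in which the tool goes at most 62.5 mm and 10.7 degrees, less where a joint would pass 70% of its speed; a pose out of reach is approached as far as the arm can. A call with a gripper value outside its range is refused whole. The fingers move at their own pace and stop on an object; the grip force is fixed at half the most. Time passes only in rows, so rows that do not move let the fingers close. It gives the time, the measured TCP pose, the force, the opening and the grip force at its end, in the units of the state.
- get_obs(): the state, without advancing time (a new reading comes with each control period).
- optics.get_image(name): name is "scene" or "top" or "wrist"; returns the picture (400x640x3 uint8, blue, green, red); there is no depth.
- optics.calibration(name): a dict with "camera_matrix" (3x3 intrinsics, pixels), "xyz" and "orientation" of the camera in the world. Camera axes: x right, y down, z forward; pixel columns grow to the right and rows downward; lengths in mm; the calibration is good to about 2 mm. A picture is of the moment at which its call begins: read the wrist's pose just before it. calibration takes no time and is no camera call; for the wrist camera it gives the pose at the moment of the call.
- close_job(): hands the job in; it is judged then, once.
Trained networks look in the newest picture that a camera, given by its name, has taken for a name from the list of things; names that differ only in an ending like _2 or _b are one class to them, and where a whole thing is asked for, a point or a joint stands for the part that bears it (a point fixed in the world has none). Each returns a list of dicts, best first, with "conf" (0 to 1); they miss things now and then, are a little off and sometimes report something else, mostly with a low value. They report only what shows in the picture. A call takes as long as a camera call.
- spotter.find_in(camera, label): "point" ([column, row] in pixels, amid what is visible of it).
- spotter.regions_of(camera, label): "region" (400x640 bool, what is visible of it) and "point" ([column, row] in pixels, amid what is visible of it).
The state is a dict: "t": time; "qpos": joint angles; "qvel": joint speeds; "joint_torque": joint torques, N m; "ee_pos": TCP position; "orientation": TCP orientation; "ft_force": force on the tool from outside, world axes, zero at the start; "moment": the same for the moment, N m; "width": finger opening in mm; "grasp_force": force on a finger pad.
Only numpy, scipy, OpenCV 4.12 (cv2) and the standard library are available. Lean on these libraries where they do the work, as an engineer would, in place of code of your own. Each camera call takes 0.05 s, during which the arm holds its last target. There are 200 camera calls.

## Working session

There is one attempt and no reset: what is moved stays moved. The work goes in short steps, Python scripts to look and compute and a tool call to move; the robot and the scene stay as the last step left them, time stands still between calls to the robot, and variables do not carry over. Pictures are saved under pics/ and viewed, at most 12 in all, crops included, and the job is handed in when it is done.

Besides the shell and the picture viewer there is one more tool, called after "Emit:" as name(argument=value, ...) on one line, values as JSON. move_arm: Moves the arm, as the interface text tells. Its arguments: {"type":"object","properties":{"rows":{"type":"array","items":{"type":"array","items":{"type":"number"}}}},"required":["rows"]}

```bash
mkdir -p pics; cat > h.py <<'E'
import numpy as np, cv2
from scipy.spatial.transform import Rotation as R
from workcell import get_obs, optics, close_job, spotter, ctrl
def rot(o):
    o=np.array(o,float)
    return R.from_rotvec(o).as_matrix() if o.size==3 else o.reshape(3,3)
def ray(c,px):
    k=optics.calibration(c); d=rot(k["orientation"])@np.linalg.inv(k["camera_matrix"])@[px[0],px[1],1]
    return np.array(k["xyz"],float),d
def atz(c,px,z):
    o,d=ray(c,px); return o+d*(z-o[2])/d[2]
def proj(c,p):
    k=optics.calibration(c); q=rot(k["orientation"]).T@(np.array(p,float)-k["xyz"]); q=np.array(k["camera_matrix"])@q; return q[:2]/q[2]
E
python3 - <<'E'
from h import *
s=get_obs(); print(s['t'],s['ee_pos'],s['orientation'],s['width'],ctrl.grip_point_offset)
for c in("scene","top"):
    im=optics.get_image(c); cv2.imwrite(f"pics/{c}.png",im)
    print(c,optics.calibration(c)["xyz"])
    for l in("pot","pot_grip","hob","rack","guard","tumbler","glue_bottle","varnish_jar","brush"):
        print(c,l,[(np.round(r["point"]),round(r["conf"],2)) for r in spotter.find_in(c,l)[:2]])
E
```

```text
0.0 [249.29507941 572.49598024 221.88825019] [-6.40626336e-01 -3.07520597e+00  2.40277180e-03] 87.9508263768728 18.700000000000003
scene [  60.07328504 -566.23828384  814.16663435]
scene pot [(array([323., 147.]), 0.61)]
scene pot_grip [(array([325., 147.]), 0.59), (array([236., 116.]), 0.18)]
scene hob [(array([353., 196.]), 0.82)]
scene rack [(array([394., 132.]), 0.66)]
scene guard [(array([390., 183.]), 0.84)]
scene tumbler [(array([478., 325.]), 0.62)]
scene glue_bottle [(array([236., 119.]), 0.72)]
scene varnish_jar [(array([357., 314.]), 0.81)]
scene brush [(array([212., 192.]), 0.57), (array([237., 118.]), 0.52)]
top [ 257.74269537   -5.16619584 1874.2867174 ]
top pot [(array([286., 160.]), 0.58)]
top pot_grip [(array([290., 156.]), 0.59)]
top hob [(array([328., 170.]), 0.68)]
top rack [(array([316., 144.]), 0.63), (array([478., 204.]), 0.61)]
top guard []
top tumbler [(array([476., 201.]), 0.58)]
top glue_bottle [(array([201., 193.]), 0.59)]
top varnish_jar [(array([421., 245.]), 0.83)]
top brush [(array([260., 259.]), 0.58), (array([286., 158.]), 0.24)]
```

View pics/scene.png

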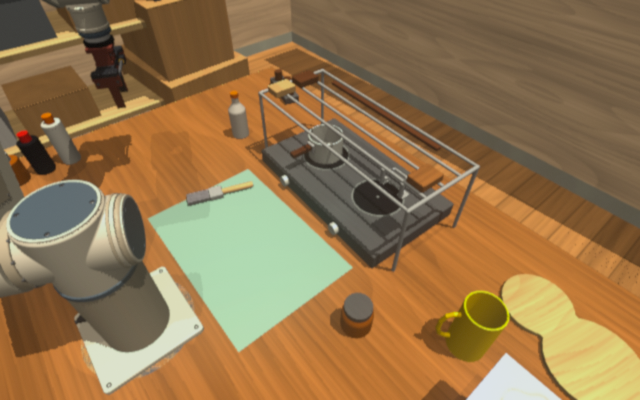

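View pics/top.png

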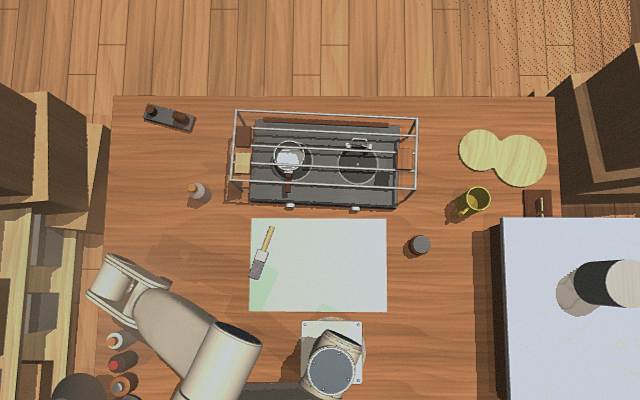

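The pot stands on the left (+y) ring at about (288,157) in top, with its handle toward the robot. The guard is behind the right ring at about (358,145), and the hob is turned slightly. The jar is at (419,244), the mug at (474,201), the bottle at (196,190) and the brush at (262,255). Next I'll look closer.

```bash
python3 - <<'E'
from h import *
a=cv2.imread("pics/top.png")[100:220,225:425]; cv2.imwrite("pics/topc.png",cv2.resize(a,(800,480),interpolation=cv2.INTER_CUBIC))
a=cv2.imread("pics/scene.png")[60:270,240:490]; cv2.imwrite("pics/scenec.png",cv2.resize(a,None,fx=2.8,fy=2.8,interpolation=cv2.INTER_CUBIC)[:600,:800])
E
```

```text
(no output)
```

View pics/topc.png

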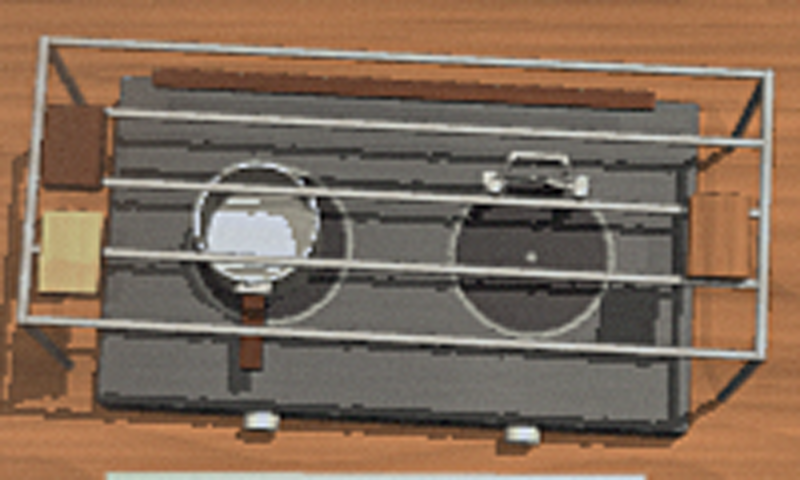

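View pics/scenec.png

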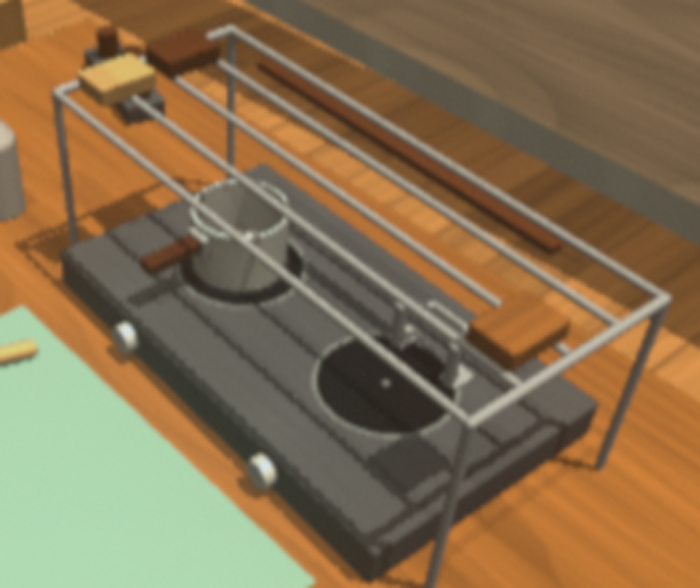

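In the top crop:
- The rack corners are at about (25,320), (765,356), (45,40) and (770,72).
- The guard posts are at (492,182) and (580,185), and the right ring's centre is at (530,257).
- The pot rim is centred at (257,223) and the handle tip is at (250,368).

The scene crop shows the same layout. I'll fit the poses from both views.

```bash
python3 - <<'E'
from h import *
from scipy.optimize import least_squares as LS
T=lambda u,v:((u+.5)/4-.5+225,(v+.5)/4-.5+100)
S=lambda u,v:((u+.5)/2.8-.5+240,(v+.5)/2.8-.5+60)
def tf(p,q): c,s=np.cos(p[2]),np.sin(p[2]); return [p[0]+c*q[0]-s*q[1],p[1]+s*q[0]+c*q[1],q[2]]
H=[("top",T(25,320),(-114,305,225)),("top",T(765,356),(-114,-305,225)),("top",T(45,40),(126,305,225)),("top",T(770,72),(126,-305,225)),
("top",T(122,77),(155,270,50)),("top",T(697,103),(155,-270,50)),("top",T(100,402),(-155,270,50)),
("scene",S(60,93),(-114,305,225)),("scene",S(470,420),(-114,-305,225)),("scene",S(232,30),(126,305,225)),("scene",S(667,298),(126,-305,225)),
("top",T(530,257),(0,-120,50)),("scene",S(386,382),(0,-120,50))]
def fit(L,p0):
    f=lambda p:np.concatenate([proj(c,tf(p,q))-px for c,px,q in L])
    r=LS(f,p0,x_scale=[100,100,.1],loss='soft_l1'); return r.x,r.fun.reshape(-1,2).round(1).tolist()
h,e=fit(H,[600,0,0]); print("hob",h.round(3),e)
P=[("top",T(257,223),(0,0,75+50)),("top",T(251,368),(-130,0,113)),("scene",S(240,210),(0,0,125)),("scene",S(148,258),(-130,0,109))]
p,e=fit(P,[600,120,0]);print("pot",p.round(3),e)
print("pot in hob",(rot([0,0,-h[2]])@np.r_[p[:2]-h[:2],0]).round(1))
# guard: yaw fixed to hob
G=[("top",T(492,182),(48.9,38.2,105)),("top",T(580,185),(48.9,-38.2,105)),("scene",S(402,306),(48.9,38.2,105)),("scene",S(456,346),(48.9,-38.2,105))]
f=lambda g:np.concatenate([proj(c,tf([g[0],g[1],h[2]],q))-px for c,px,q in G])
r=LS(f,[600,-120],x_scale=100);print("guard",r.x.round(1),r.fun.round(1))
print("guard in hob",(rot([0,0,-h[2]])@np.r_[r.x-h[:2],0]).round(1))
print("tool axes\n",rot(get_obs()['orientation']).round(3))
for l,px in dict(jar=(420,245),mug=(476,201),bottle=(198,192),brush=(260,259)).items(): print(l,atz("top",px,80 if l!='brush' else 10).round())
E
```

```text
hob [ 6.79588e+02  2.51490e+01 -4.50000e-02] [[-0.1, -0.3], [-0.5, -0.4], [0.4, 0.0], [0.1, 0.2], [-0.1, -0.9], [1.3, -0.8], [-0.6, 0.0], [-1.8, -0.3], [0.4, 1.2], [-0.6, -0.5], [-0.5, 0.1], [0.8, -0.3], [-0.2, 0.3]]
pot [ 6.88538e+02  1.51550e+02 -4.00000e-02] [[0.3, -0.8], [0.0, -0.2], [0.1, -1.0], [-1.4, 2.0]]
pot in hob [  3.3 126.7   0. ]
guard [676.3 -94.8] [ 1.   0.6  0.4  0.8 -0.  -1.2  0.1 -1. ]
guard in hob [   2.1 -119.9    0. ]
tool axes
 [[-0.917  0.399  0.   ]
 [ 0.399  0.917  0.   ]
 [-0.     0.    -1.   ]]
jar [ 375. -311.   80.]
mug [ 532. -513.   80.]
bottle [561. 481.  80.]
brush [325. 262.  10.]
```

The networks and geometry agree: guard at hob (2,-120), pot at (3,127), hob yaw -0.045. The moves give no direct tilt command, but the grasp needs about 30° of lean. I'll test how the controller behaves at the edge of its reach, in free air: straight up.

Emit:
move_arm(rows=[[0,0,-6,0,100],[0,0,-6,0,100],[0,0,-6,0,100],[0,0,-6,0,100],[0,0,-6,0,100],[0,0,-6,0,100],[0,0,-6,0,100],[0,0,-6,0,100]])

```text
t: 2.0
ee_pos: [249.3, 572.4, 704.9]
orientation: [0.641, 3.075, 0.001]
ft_force: [0.8, 0.3, 0.1]
width: 87.8
grasp_force: 0.0
```

```bash
cat > st.py <<'E'
from h import *
s=get_obs(); M=rot(s['orientation']); print(round(s['t'],2),'q',np.round(s['qpos'],3),'p',np.round(s['ee_pos'],1),'F',np.round(s['ft_force'],1),'w',round(s['width'],1),s['grasp_force']); print(M.round(3).tolist())
E
python3 st.py
```

```text
2.0 q [ 1.141  0.289  0.786 -0.     2.066 -0.019] p [249.3 572.4 704.9] F [0.8 0.3 0.1] w 87.8 0.0
[[-0.917, 0.399, 0.0], [0.399, 0.917, 0.001], [-0.0, 0.001, -1.0]]
```

Emit:
move_arm(rows=[[0,0,-6,0,100],[0,0,-6,0,100],[0,0,-6,0,100],[0,0,-6,0,100],[0,0,-6,0,100],[0,0,-6,0,100]])

```text
t: 2.75
ee_pos: [212.3, 487.7, 919.3]
orientation: [0.637, 3.057, 0.124]
ft_force: [-0.6, 0.2, 0.2]
width: 87.7
grasp_force: 0.0
```

```bash
python3 st.py
```

```text
2.75 q [ 1.137  0.392  0.086  0.003  2.583 -0.02 ] p [212.3 487.7 919.3] F [-0.6  0.2  0.2] w 87.7 0.0
[[-0.917, 0.398, 0.033], [0.399, 0.914, 0.074], [-0.0, 0.081, -0.997]]
```

Beyond its reach the controller tilts the tool (4.6° here) in the wanted sense, and the tilt stays in the pose. I'll bring the arm to azimuth about 0, align the tool x axis with the hob, and then tilt there.

Emit:
move_arm(rows=[[-4.7,-3.6,0.6,0,100],[-4.7,-3.6,0.6,0,100],[-4.7,-3.6,0.6,0,100],[-4.7,-3.6,0.6,0,100],[-4.7,-3.6,0.6,0,100],[-4.7,-3.6,0.6,0,100],[-4.7,-3.6,0.6,0,100],[-4.7,-3.6,0.6,0,100],[0,0,0,-10.5,100],[0,0,0,-10.5,100]])

```text
t: 4.0
ee_pos: [443.6, 79.5, 849.5]
orientation: [0.063, 3.104, 0.109]
ft_force: [-0.4, -0.4, -0.2]
width: 87.7
grasp_force: 0.0
```

```bash
python3 st.py
```

```text
4.0 q [ 0.106  0.062  0.734  0.087  2.299 -1.365] p [443.6  79.5 849.5] F [-0.4 -0.4 -0.2] w 87.7 0.0
[[-0.999, 0.039, 0.037], [0.042, 0.997, 0.069], [-0.034, 0.071, -0.997]]
```

Emit:
move_arm(rows=[[-0.3,-5.3,-2.4,0,100],[-0.3,-5.3,-2.4,0,100],[-0.3,-5.3,-2.4,0,100],[2.8,0.8,-5,0,100],[2.8,0.8,-5,0,100],[2.8,0.8,-5,0,100],[2.8,0.8,-5,0,100]])

```text
t: 4.88
ee_pos: [308.6, -49.9, 996.4]
orientation: [0.071, 3.023, 0.094]
ft_force: [0.1, -0.2, 0.6]
width: 87.7
grasp_force: 0.0
```

```bash
python3 st.py
```

```text
4.88 q [-0.288  0.075  0.273  0.207  2.689 -1.621] p [308.6 -49.9 996.4] F [ 0.1 -0.2  0.6] w 87.7 0.0
[[-0.992, 0.043, 0.117], [0.05, 0.997, 0.059], [-0.114, 0.064, -0.991]]
```

Emit:
move_arm(rows=[[4.8,0,-1.6,0,100],[4.8,0,-1.6,0,100],[4.8,0,-1.6,0,100]])

```text
t: 5.25
ee_pos: [165.8, -41.2, 991.8]
orientation: [0.07, 2.997, 0.08]
ft_force: [-0.1, -1.2, 0.7]
width: 87.7
grasp_force: 0.0
```

```bash
python3 st.py
```

```text
5.25 q [-0.524 -0.18   0.519  0.265  2.689 -1.803] p [165.8 -41.2 991.8] F [-0.1 -1.2  0.7] w 87.7 0.0
[[-0.989, 0.042, 0.143], [0.05, 0.998, 0.05], [-0.14, 0.056, -0.988]]
```

Emit:
move_arm(rows=[[-0.8,0.3,-6,0,100],[-0.8,0.3,-6,0,100],[-0.8,0.3,-6,0,100]])

```text
t: 5.62
ee_pos: [188.6, -30.1, 1029.7]
orientation: [0.076, 2.888, 0.045]
ft_force: [0.3, 0.7, -0.2]
width: 87.6
grasp_force: 0.0
```

```bash
python3 st.py
```

```text
5.62 q [-0.427 -0.111  0.325  0.291  2.689 -1.668] p [ 188.6  -30.1 1029.7] F [ 0.3  0.7 -0.2] w 87.6 0.0
[[-0.967, 0.048, 0.251], [0.056, 0.998, 0.024], [-0.249, 0.037, -0.968]]
```

Emit:
move_arm(rows=[[-1.5,0.2,-5.8,0,100],[-1.5,0.2,-5.8,0,100],[-1.5,0.2,-5.8,0,100]])

```text
t: 6.0
ee_pos: [200.3, -22.8, 1059.2]
orientation: [0.076, 2.782, 0.032]
ft_force: [0.0, 0.6, 0.6]
width: 87.5
grasp_force: 0.0
```

```bash
python3 st.py
```

```text
6.0 q [-0.409 -0.056  0.158  0.353  2.689 -1.58 ] p [ 200.3  -22.8 1059.2] F [0.  0.6 0.6] w 87.5 0.0
[[-0.935, 0.049, 0.351], [0.057, 0.998, 0.013], [-0.35, 0.032, -0.936]]
```

Emit:
move_arm(rows=[[1,0,-6,0,100],[1,0,-6,0,100],[1,0,-6,0,100],[1,0,-6,0,100]])

```text
t: 6.5
ee_pos: [155.1, -21.7, 1074.5]
orientation: [0.079, 2.7, 0.034]
ft_force: [-0.5, 0.2, 0.9]
width: 88.0
grasp_force: 0.0
```

```bash
python3 st.py
```

```text
6.5 q [-1.189 -0.108  0.138  1.157  2.689 -1.552] p [ 155.1  -21.7 1074.5] F [-0.5  0.2  0.9] w 88.0 0.0
[[-0.903, 0.05, 0.427], [0.061, 0.998, 0.012], [-0.425, 0.036, -0.904]]
```

Emit:
move_arm(rows=[[-4,0.3,-4.7,0,100],[-4,0.3,-4.7,0,100],[-4,0.3,-4.7,0,100]])

```text
t: 6.88
ee_pos: [173.6, -17.3, 1077.9]
orientation: [0.089, 2.699, 0.032]
ft_force: [-0.2, 0.3, -0.6]
width: 87.9
grasp_force: 0.0
```

```bash
python3 st.py
```

```text
6.88 q [-0.711 -0.072  0.086  0.71   2.689 -1.508] p [ 173.6  -17.3 1077.9] F [-0.2  0.3 -0.6] w 87.9 0.0
[[-0.902, 0.058, 0.427], [0.068, 0.998, 0.008], [-0.426, 0.036, -0.904]]
```

Emit:
move_arm(rows=[[-2.9,0.2,5,0,100],[-2.9,0.2,5,0,100],[-2.9,0.2,5,0,100],[-2.9,0.2,5,0,100],[-2.9,0.2,5,0,100],[-2.9,0.2,5,0,100],[-2.9,0.2,5,0,100],[-2.9,0.2,5,0,100],[-4.8,0.3,3.4,0,100],[-4.8,0.3,3.4,0,100]])

```text
t: 8.12
ee_pos: [656.4, -5.6, 817.7]
orientation: [0.089, 2.688, 0.065]
ft_force: [0.1, 0.1, 0.9]
width: 87.9
grasp_force: 0.0
```

```bash
python3 st.py
```

```text
8.12 q [-0.052  0.152  0.78   0.055  1.758 -1.534] p [656.4  -5.6 817.7] F [0.1 0.1 0.9] w 87.9 0.0
[[-0.898, 0.053, 0.438], [0.074, 0.997, 0.031], [-0.435, 0.06, -0.899]]
```

Emit:
move_arm(rows=[[-5.4,-0.6,2.6,0,100],[-5.4,-0.6,2.6,0,100],[-5.4,-0.6,2.6,0,100],[-5.4,-0.6,2.6,0,100],[-5.4,-0.6,2.6,0,100]])

```text
t: 8.75
ee_pos: [899.3, -46.8, 765.1]
orientation: [0.09, 2.646, 0.064]
ft_force: [-0.2, 0.5, 0.7]
width: 87.5
grasp_force: 0.0
```

```bash
python3 st.py
```

```text
8.75 q [-0.09   0.69   0.088  0.075  1.871 -1.552] p [899.3 -46.8 765.1] F [-0.2  0.5  0.7] w 87.5 0.0
[[-0.878, 0.053, 0.475], [0.076, 0.997, 0.029], [-0.472, 0.062, -0.88]]
```

Emit:
move_arm(rows=[[0.9,-5.9,-0.9,0,100],[0.9,-5.9,-0.9,0,100],[0.9,-5.9,-0.9,0,100],[0.9,-5.9,-0.9,0,100],[0.9,-5.9,-0.9,0,100],[0.9,-5.9,-0.9,0,100],[0.9,-5.9,-0.9,0,100],[-4.8,-2.7,2.4,0,100],[-4.8,-2.7,2.4,0,100],[-4.8,-2.7,2.4,0,100]])

```text
t: 10.0
ee_pos: [857.6, -485.1, 690.1]
orientation: [0.105, 2.538, -0.001]
ft_force: [-0.3, -0.0, -0.1]
width: 88.0
grasp_force: 0.0
```

```bash
python3 st.py
```

```text
10.0 q [-0.625  0.807  0.086  0.32   1.72  -1.979] p [ 857.6 -485.1  690.1] F [-0.3 -0.  -0.1] w 88.0 0.0
[[-0.822, 0.075, 0.565], [0.075, 0.997, -0.024], [-0.565, 0.023, -0.825]]
```

The tilt is now 34° with azimuth -2.4°, which matches the hob. I'll level the closing axis with a small turn and travel to a standoff in front of the handle.

Emit:
move_arm(rows=[[0,0,0,-2.3,100],[3.5,4.5,-0.2,0,100],[3.5,4.5,-0.2,0,100],[3.5,4.5,-0.2,0,100],[3.5,4.5,-0.2,0,100],[3.5,4.5,-0.2,0,100],[3.5,4.5,-0.2,0,100],[3.5,4.5,-0.2,0,100],[3.5,4.5,-0.2,0,100],[3.5,4.5,-0.2,0,100]])

```text
t: 11.25
ee_pos: [621.6, -91.3, 543.0]
orientation: [0.054, 2.536, -0.012]
ft_force: [0.9, 0.2, 1.0]
width: 87.6
grasp_force: 0.0
```

```bash
cat >> st.py <<'E'
import sys
if len(sys.argv)>3:
    t=np.array(eval(','.join(sys.argv[1:4]))); print('d tool cm',((t-s['ee_pos'])@M/10).round(2))
E
python3 st.py 480 159 230
```

```text
11.25 q [-0.214 -0.056  1.626  0.122  0.978 -1.78 ] p [621.6 -91.3 543. ] F [0.9 0.2 1. ] w 87.6 0.0
[[-0.822, 0.042, 0.568], [0.036, 0.999, -0.021], [-0.569, 0.004, -0.822]]
d tool cm [30.34 24.31 17.18]
```

Emit:
move_arm(rows=[[5,3.1,-1,0,100],[5,3.1,-1,0,100],[5,3.1,-1,0,100],[5,3.1,1,0,100],[3,3,4,0,100],[3,3,4,0,100],[2.2,3,5,0,100],[2.1,2.8,5,0,100]])

```text
t: 12.25
ee_pos: [473.8, 156.3, 245.6]
orientation: [0.056, 2.535, -0.006]
ft_force: [0.8, -0.9, -0.2]
width: 87.9
grasp_force: 0.0
```

```bash
python3 st.py 499 159 213; python3 - <<'E'
from h import *
im=optics.get_image("wrist"); cv2.imwrite("pics/w1.png",im)
for l in("pot","pot_grip"): print(l,[(np.round(r["point"]),round(r["conf"],2)) for r in spotter.find_in("wrist",l)[:2]])
for p in((573.6,156.1,105),(688.5,151.5,125),(558.6,156.7,113)): print(proj("wrist",p).round())
E
```

```text
12.25 q [ 0.462  0.038  2.243 -0.737  0.411 -0.448] p [473.8 156.3 245.6] F [ 0.8 -0.9 -0.2] w 87.9 0.0
[[-0.821, 0.041, 0.569], [0.039, 0.999, -0.017], [-0.569, 0.008, -0.822]]
d tool cm [-0.2   0.34  4.11]
pot [(array([326., 229.]), 0.63)]
pot_grip [(array([326., 229.]), 0.6)]
[326. 185.]
[325. 258.]
[326. 181.]
```

View pics/w1.png

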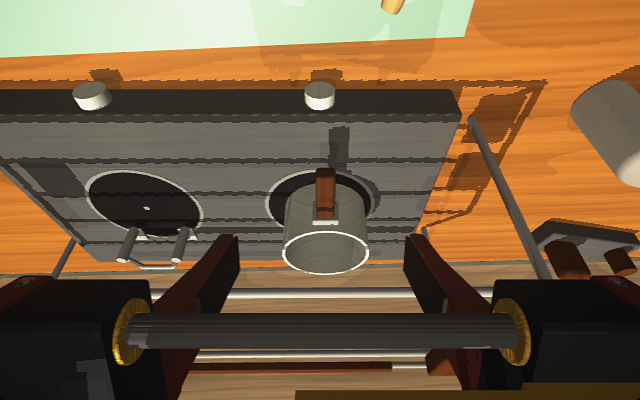

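The wrist view shows the handle centred at column 326 between the fingers, with its tip at row 169 and the rim centre at (326,250). The front-left hob corner is at (458,118) and the guard ring's dot at (147,208). Rows are about 9 px off the prediction, so I'll check where that comes from.

```bash
python3 - <<'E'
from h import *
h=np.array([679.6,25.1]);a=-.045
def H(x,y,z): c,s=np.cos(a),np.sin(a); return [h[0]+c*x-s*y,h[1]+s*x+c*y,z]
for n,q,px in (("corner",(-155,270,50),(458,118)),("ring",(0,-120,50),(147,208)),("front mid",(-155,120,50),(310,116))): print(n,proj("wrist",H(*q)).round(1),px)
print("tip->",atz("wrist",(326,169),113).round(1),"expect 558.6 156.7"); print("rim->",atz("wrist",(326,250),125).round(1),"expect 688.5 151.5")
k=optics.calibration("wrist");print(k["xyz"])
E
```

```text
corner [465.3 117.8] (458, 118)
ring [147.  209.4] (147, 208)
front mid [320.2 117.6] (310, 116)
tip-> [541.7 156.8 113. ] expect 558.6 156.7
rim-> [668.3 152.9 125. ] expect 688.5 151.5
[318.15678372 160.82095643 333.55019958]
```

```bash
python3 - <<'E'
from h import *
T=lambda u,v:((u+.5)/4-.5+225,(v+.5)/4-.5+100)
S=lambda u,v:((u+.5)/2.8-.5+240,(v+.5)/2.8-.5+60)
print("top tip113",atz("top",T(251,368),113).round(1),"rim",atz("top",T(257,223),125).round(1))
print("scene rim",atz("scene",S(240,210),125).round(1))
print("wrist tip97",atz("wrist",(326,169),97).round(1),"rim front/back",atz("wrist",(326,232),125).round(1),atz("wrist",(326,274),125).round(1))
a=cv2.imread("pics/w1.png")[150:290,250:400]; cv2.imwrite("pics/w1c.png",cv2.resize(a,None,fx=4,fy=4,interpolation=cv2.INTER_CUBIC))
E
```

```text
top tip113 [558.  156.8 113. ] rim [685.8 152.7 125. ]
scene rim [684.7 147.7 125. ]
wrist tip97 [557.9 156.5  97. ] rim front/back [629.4 154.1 125. ] [731.2 151.  125. ]
```

View pics/w1c.png

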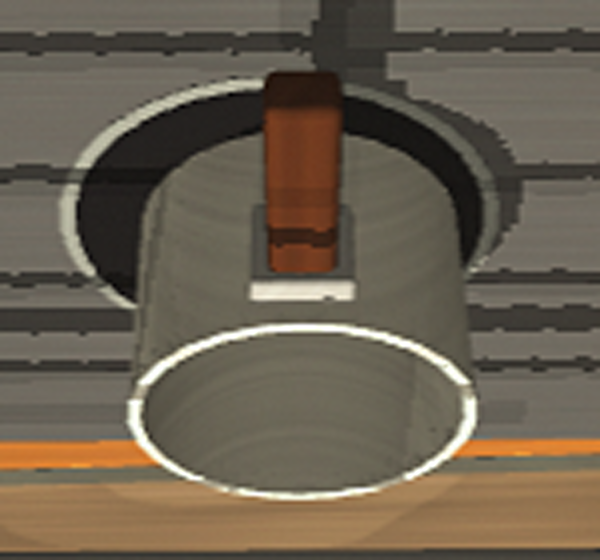

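The tip is consistent: the end face's lower edge gives x=558 and the rim is centred at about 685, so the plan holds. Handle and tool are aligned, so I'll move in.

```bash
python3 st.py 582 156 90
```

```text
12.4 q [ 0.461  0.041  2.244 -0.728  0.416 -0.46 ] p [472.3 154.6 243.1] F [-0.3 -0.2 -0. ] w 87.8 0.0
[[-0.826, 0.041, 0.562], [0.035, 0.999, -0.021], [-0.563, 0.002, -0.827]]
d tool cm [-0.44  0.55 18.82]
```

Emit:
move_arm(rows=[[-0.1,0.1,4,0,100],[-0.1,0.1,4,0,100],[-0.1,0.1,4,0,60],[0,0.1,4,0,60],[0,0,2,0,60],[0,0,0,0,60]])

```text
t: 13.15
ee_pos: [583.6, 156.7, 114.9]
orientation: [0.06, 2.57, -0.018]
ft_force: [-0.3, 0.6, 1.3]
width: 53.8
grasp_force: 0.0
```

```bash
python3 st.py 582 156 90; python3 - <<'E'
from h import *
im=optics.get_image("wrist"); cv2.imwrite("pics/w2.png",im)
E
```

```text
13.15 q [ 0.35   0.443  2.107 -1.309  0.218  0.071] p [583.6 156.7 114.9] F [-0.3  0.6  1.3] w 53.8 0.0
[[-0.841, 0.047, 0.54], [0.039, 0.999, -0.025], [-0.54, 0.0, -0.841]]
d tool cm [ 1.48 -0.08  2.02]
```

View pics/w2.png

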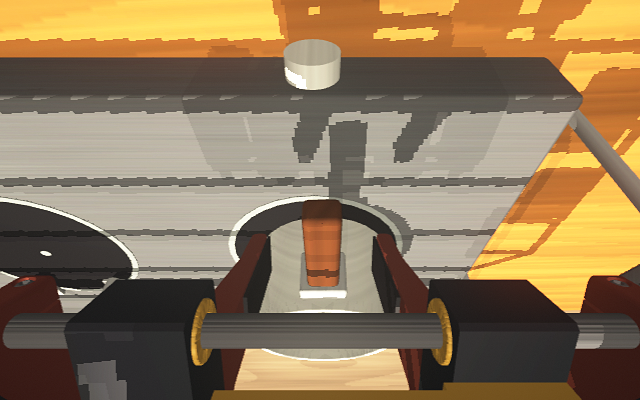

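The open fingers straddle the handle; the grip needs to come 25 mm lower. Joint 4 is at its limit, so I'll go on in small steps and watch the tilt, which may drop a little.

Emit:
move_arm(rows=[[0.5,0,0.7,0,60],[0.5,0,0.7,0,60],[0.5,0,0.7,0,60]])

```text
t: 13.58
ee_pos: [584.1, 159.5, 96.2]
orientation: [0.06, 2.594, -0.021]
ft_force: [-0.2, 0.1, 0.0]
width: 52.6
grasp_force: 0.0
```

```bash
python3 st.py 582 156 90
```

```text
13.57 q [ 0.351  0.481  2.095 -1.311  0.213  0.078] p [584.1 159.5  96.2] F [-0.2  0.1  0. ] w 52.6 0.0
[[-0.853, 0.047, 0.519], [0.038, 0.999, -0.027], [-0.52, -0.003, -0.854]]
d tool cm [ 0.49 -0.36  0.44]
```

Emit:
move_arm(rows=[[0.3,-0.2,0.3,0,60],[0.3,-0.3,0.3,0,60],[0,0,0,0,60]])

```text
t: 13.95
ee_pos: [583.5, 154.9, 91.6]
orientation: [0.061, 2.602, -0.023]
ft_force: [0.4, -0.7, 0.2]
width: 52.5
grasp_force: 0.0
```

```bash
python3 st.py 582 156 89
```

```text
13.95 q [ 0.342  0.488  2.095 -1.311  0.207  0.071] p [583.5 154.9  91.6] F [ 0.4 -0.7  0.2] w 52.5 0.0
[[-0.857, 0.048, 0.512], [0.039, 0.999, -0.028], [-0.513, -0.004, -0.858]]
d tool cm [0.27 0.1  0.14]
```

Emit:
move_arm(rows=[[0,0.1,0,0,40],[0,0,0,0,20],[0,0,0,0,10],[0,0,0,0,10],[0,0,0,0,10]])

```text
t: 14.58
ee_pos: [583.8, 156.5, 91.9]
orientation: [0.06, 2.601, -0.022]
ft_force: [-0.8, 1.2, -0.2]
width: 20.0
grasp_force: 29.9
```

```bash
python3 st.py 582 156 89
```

```text
14.57 q [ 0.344  0.488  2.094 -1.308  0.208  0.071] p [583.8 156.5  91.9] F [-0.8  1.2 -0.2] w 20.0 29.920933842658997
[[-0.857, 0.047, 0.513], [0.039, 0.999, -0.027], [-0.514, -0.004, -0.858]]
d tool cm [ 0.3  -0.06  0.16]
```

Gripped at 20.0 mm. Now I'll pull it a little forward, clear of the posts.

Emit:
move_arm(rows=[[0.4,0,-0.25,0,10],[0.6,0,-0.35,0,10],[0.6,0,-0.35,0,10],[0.6,0,-0.38,0,10],[0,0,0,0,10]])

```text
t: 15.2
ee_pos: [558.8, 158.4, 95.9]
orientation: [0.061, 2.611, -0.024]
ft_force: [-0.8, 0.4, -4.4]
width: 20.0
grasp_force: 30.0
```

```bash
python3 st.py 557.8 157.7 91.9
```

```text
15.2 q [ 0.367  0.459  2.135 -1.311  0.217  0.095] p [558.8 158.4  95.9] F [-0.8  0.4 -4.4] w 20.0 29.999066591262817
[[-0.862, 0.048, 0.505], [0.039, 0.999, -0.029], [-0.506, -0.005, -0.863]]
d tool cm [ 0.29 -0.07  0.29]
```

The tool rose 4 mm because joint 4 is still on its limit. I'll lower it and slide sideways, which frees that joint.

Emit:
move_arm(rows=[[0.1,-0.5,0.17,0,10],[0.1,-0.8,0.17,0,10],[0,-1,0,0,10],[0,-1,0,0,10]])

```text
t: 15.7
ee_pos: [560.0, 125.4, 96.7]
orientation: [0.063, 2.618, -0.026]
ft_force: [0.8, 0.9, -3.0]
width: 19.9
grasp_force: 30.0
```

```bash
python3 st.py 557.8 125 92
```

```text
15.7 q [ 0.293  0.447  2.152 -1.311  0.18   0.032] p [560.  125.4  96.7] F [ 0.8  0.9 -3. ] w 19.9 30.002348721027374
[[-0.865, 0.05, 0.499], [0.04, 0.999, -0.03], [-0.499, -0.006, -0.866]]
d tool cm [ 0.42 -0.05  0.3 ]
```

Emit:
move_arm(rows=[[0.15,-0.2,0.26,0,10],[0.15,-0.2,0.26,0,10],[0.05,-0.2,0.1,0,10]])

```text
t: 16.08
ee_pos: [561.4, 121.2, 92.8]
orientation: [0.061, 2.624, -0.025]
ft_force: [-2.9, 2.0, 0.9]
width: 19.6
grasp_force: 30.0
```

```bash
python3 st.py 557.8 125 92
```

```text
16.07 q [ 0.281  0.455  2.15  -1.311  0.171  0.022] p [561.4 121.2  92.8] F [-2.9  2.   0.9] w 19.6 30.01536190509796
[[-0.868, 0.048, 0.494], [0.039, 0.999, -0.029], [-0.494, -0.006, -0.869]]
d tool cm [ 0.37  0.36 -0.12]
```

Back down to the right height. Pot still gripped, but this posture is close to a wrist singularity, with joint 4 and joint 5 limits in the middle of the slide. I'll let go, back out, lower the tilt to about 24° over the free middle of the hob, and regrip.

Emit:
move_arm(rows=[[0,0,0,0,40],[0,0,0,0,40],[0,0,-3,0,40],[0,0,-5,0,40],[0,-4.7,0,0,40],[0,-4.7,0,0,40],[0,-4.7,0,0,40]])

```text
t: 16.95
ee_pos: [518.5, 10.3, 158.5]
orientation: [0.063, 2.629, -0.026]
ft_force: [-0.3, 0.1, 0.0]
width: 35.0
grasp_force: 0.0
```

```bash
python3 st.py 562 -20 90
```

```text
16.95 q [ 0.021  0.238  2.247 -0.27   0.151 -1.246] p [518.5  10.3 158.5] F [-0.3  0.1  0. ] w 35.0 0.0
[[-0.871, 0.049, 0.489], [0.04, 0.999, -0.03], [-0.49, -0.006, -0.872]]
d tool cm [-0.55 -2.77  8.19]
```

Emit:
move_arm(rows=[[0,-0.4,2,0,40],[0,-0.4,2,0,40],[0,-0.4,2,0,40],[0,-0.4,1.5,0,40],[0.3,0,1,0,40],[0.3,0,1,0,40]])

```text
t: 17.7
ee_pos: [567.6, -2.2, 97.2]
orientation: [0.068, 2.674, -0.044]
ft_force: [-0.3, 0.9, 0.7]
width: 35.3
grasp_force: 0.0
```

```bash
python3 st.py 562 -20 90
```

```text
17.7 q [-2.000e-03  4.290e-01  2.147e+00 -4.010e-01  1.080e-01 -1.132e+00] p [567.6  -2.2  97.2] F [-0.3  0.9  0.7] w 35.3 0.0
[[-0.892, 0.056, 0.449], [0.041, 0.998, -0.043], [-0.451, -0.02, -0.892]]
d tool cm [ 0.75 -1.79  0.47]
```

Emit:
move_arm(rows=[[0.6,-0.3,0.3,0,40],[0.6,-0.3,0.3,0,40],[0.6,-0.3,0.3,0,40],[0.3,-0.2,0.2,0,40]])

```text
t: 18.2
ee_pos: [557.3, -11.0, 89.5]
orientation: [0.072, 2.692, -0.054]
ft_force: [0.5, -0.3, 0.8]
width: 35.2
grasp_force: 0.0
```

```bash
python3 st.py 556 -20 88
```

```text
18.2 q [-0.018  0.436  2.159 -0.401  0.108 -1.146] p [557.3 -11.   89.5] F [ 0.5 -0.3  0.8] w 35.2 0.0
[[-0.9, 0.059, 0.432], [0.042, 0.998, -0.05], [-0.434, -0.026, -0.901]]
d tool cm [ 0.15 -0.9   0.12]
```

Emit:
move_arm(rows=[[0,-1,0,0,40],[0,-1,0,0,40],[0.1,-1,0.1,0,40],[0.1,-1,0.1,0,40]])

```text
t: 18.7
ee_pos: [555.5, -51.0, 90.8]
orientation: [0.072, 2.697, -0.054]
ft_force: [-1.1, -0.1, -0.5]
width: 35.1
grasp_force: 0.0
```

```bash
python3 st.py 556 -60 88
```

```text
18.7 q [-0.112  0.432  2.157 -0.017  0.108 -1.612] p [555.5 -51.   90.8] F [-1.1 -0.1 -0.5] w 35.1 0.0
[[-0.902, 0.06, 0.427], [0.042, 0.998, -0.05], [-0.43, -0.027, -0.903]]
d tool cm [ 0.04 -0.88  0.32]
```

Emit:
move_arm(rows=[[-0.8,0,-5.1,0,40],[0.2,5.7,-0.3,0,40],[0.2,5.7,-0.3,0,40],[0.2,5.7,-0.3,0,40],[0,0,0,0,40]])

```text
t: 19.32
ee_pos: [542.3, 101.7, 141.0]
orientation: [0.064, 2.7, -0.051]
ft_force: [0.2, -0.3, 0.2]
width: 34.9
grasp_force: 0.0
```

```bash
python3 st.py 560 121 89; python3 - <<'E'
from h import *
im=optics.get_image("wrist"); cv2.imwrite("pics/w3.png",im)
print([(np.round(r["point"]),round(r["conf"],2)) for r in spotter.find_in("wrist","pot_grip")[:2]], proj("wrist",(552,121.7,105)).round())
E
```

```text
19.32 q [ 0.247  0.326  2.132 -0.52   0.303 -0.808] p [542.3 101.7 141. ] F [ 0.2 -0.3  0.2] w 34.9 0.0
[[-0.903, 0.053, 0.425], [0.037, 0.998, -0.046], [-0.427, -0.025, -0.904]]
d tool cm [0.69 2.16 5.36]
[(array([336., 269.]), 0.62)] [361. 218.]
```

View pics/w3.png

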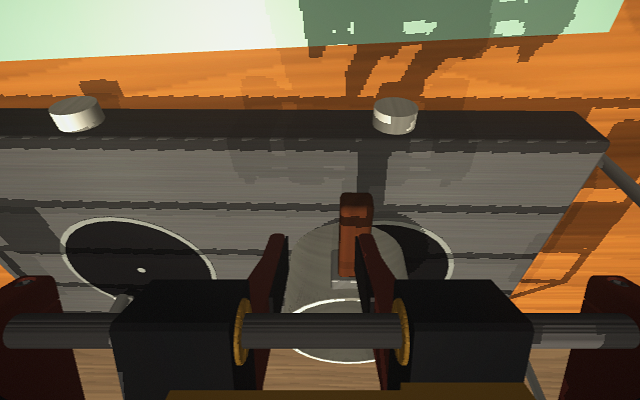

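The handle shows at columns 340–372, 20 mm left of the gripper as computed, and the pot stands flat. I'll centre, go down and grip.

Emit:
move_arm(rows=[[0.1,2,0,0,40],[0,0,0,0,40],[0.2,0,2,0,40],[0.2,0,2,0,40],[0.2,0,1.3,0,40],[0,0,0,0,40]])

```text
t: 20.18
ee_pos: [558.7, 113.7, 88.0]
orientation: [0.074, 2.703, -0.055]
ft_force: [1.1, -1.4, 0.1]
width: 35.3
grasp_force: 0.0
```

```bash
python3 st.py 560 121 89
```

```text
20.18 q [ 0.267  0.458  2.11  -0.78   0.229 -0.516] p [558.7 113.7  88. ] F [ 1.1 -1.4  0.1] w 35.3 0.0
[[-0.905, 0.061, 0.422], [0.044, 0.998, -0.05], [-0.424, -0.027, -0.905]]
d tool cm [-0.12  0.74 -0.08]
```

Emit:
move_arm(rows=[[0,0.4,0,0,40],[0,0.3,0,0,30],[0,0,0,0,10],[0,0,0,0,10],[0,0,0,0,10]])

```text
t: 20.8
ee_pos: [559.8, 123.0, 89.3]
orientation: [0.071, 2.7, -0.052]
ft_force: [-3.4, 0.7, 5.1]
width: 19.9
grasp_force: 30.0
```

```bash
python3 st.py 556 -60 88
```

```text
20.8 q [ 0.285  0.458  2.104 -0.785  0.236 -0.497] p [559.8 123.   89.3] F [-3.4  0.7  5.1] w 19.9 30.001291930675507
[[-0.904, 0.059, 0.425], [0.042, 0.998, -0.048], [-0.426, -0.026, -0.904]]
d tool cm [ -0.37 -18.28   0.84]
```

Emit:
move_arm(rows=[[0,-0.6,0,0,10],[0,-1,0.03,0,10],[0,-1.2,0.04,0,10],[0,-1.2,0.04,0,10],[0,-1.2,0.04,0,10],[0,-1.2,0.04,0,10]])

```text
t: 21.55
ee_pos: [557.2, 57.9, 89.1]
orientation: [0.072, 2.7, -0.052]
ft_force: [-0.6, 5.2, 3.0]
width: 19.8
grasp_force: 30.0
```

```bash
python3 st.py 550.2 -90 89
```

```text
21.55 q [ 0.142  0.442  2.142 -0.703  0.168 -0.703] p [557.2  57.9  89.1] F [-0.6  5.2  3. ] w 19.8 30.018380284309387
[[-0.903, 0.059, 0.425], [0.043, 0.998, -0.048], [-0.427, -0.026, -0.904]]
d tool cm [ 1.00e-02 -1.48e+01  4.30e-01]
```

Sliding cleanly (z steady, drag about 5 N). I'll continue.

Emit:
move_arm(rows=[[0,-1.2,0.03,0,10],[0,-1.2,0.03,0,10],[0,-1.2,0.03,0,10],[0,-1.2,0.03,0,10],[0,-1.2,0.03,0,10],[0,-1.2,0.03,0,10]])

```text
t: 22.3
ee_pos: [553.2, -14.3, 89.2]
orientation: [0.072, 2.701, -0.054]
ft_force: [0.2, 5.3, 3.6]
width: 19.7
grasp_force: 30.0
```

```bash
python3 st.py 550.2 -90 89
```

```text
22.3 q [-0.026  0.432  2.163 -0.343  0.114 -1.211] p [553.2 -14.3  89.2] F [0.2 5.3 3.6] w 19.7 30.016410648822784
[[-0.904, 0.059, 0.424], [0.043, 0.998, -0.049], [-0.426, -0.026, -0.904]]
d tool cm [-0.04 -7.57  0.26]
```

Emit:
move_arm(rows=[[0,-1.1,0.03,0,10],[0,-1.1,0.03,0,10],[0,-1.1,0.03,0,10],[0,-1.1,0.03,0,10]])

```text
t: 22.8
ee_pos: [550.5, -58.2, 89.3]
orientation: [0.073, 2.704, -0.054]
ft_force: [0.5, 3.6, 2.7]
width: 19.7
grasp_force: 30.0
```

```bash
python3 st.py 550.2 -90 89
```

```text
22.8 q [-0.13   0.431  2.162  0.055  0.11  -1.701] p [550.5 -58.2  89.3] F [0.5 3.6 2.7] w 19.7 30.01683622598648
[[-0.905, 0.06, 0.422], [0.043, 0.998, -0.049], [-0.424, -0.026, -0.905]]
d tool cm [-0.09 -3.17  0.17]
```

Emit:
move_arm(rows=[[0,-1,0.02,0,10],[0,-1,0.02,0,10],[0,-1,0.02,0,10],[0,0,0,0,10]])

```text
t: 23.3
ee_pos: [548.6, -88.3, 89.4]
orientation: [0.075, 2.704, -0.053]
ft_force: [-3.2, -2.1, 3.0]
width: 19.7
grasp_force: 30.0
```

```bash
python3 st.py 550.2 -90 89; python3 - <<'E'
from h import *
optics.get_image("top"); im=optics.get_image("top"); 
a=im[100:220,225:425]; A=cv2.resize(a,(800,480),interpolation=cv2.INTER_CUBIC)
im=optics.get_image("wrist"); B=cv2.resize(im[100:400],None,fx=.4,fy=.4)
cv2.imwrite("pics/m.png",np.vstack([A,np.pad(B,((0,0),(0,800-B.shape[1]),(0,0)))]))
E
```

```text
23.3 q [-0.201  0.433  2.157  0.303  0.12  -2.009] p [548.6 -88.3  89.4] F [-3.2 -2.1  3. ] w 19.7 30.004954934120178
[[-0.905, 0.061, 0.421], [0.045, 0.998, -0.049], [-0.423, -0.026, -0.906]]
d tool cm [-0.13 -0.16  0.11]
```

View pics/m.png

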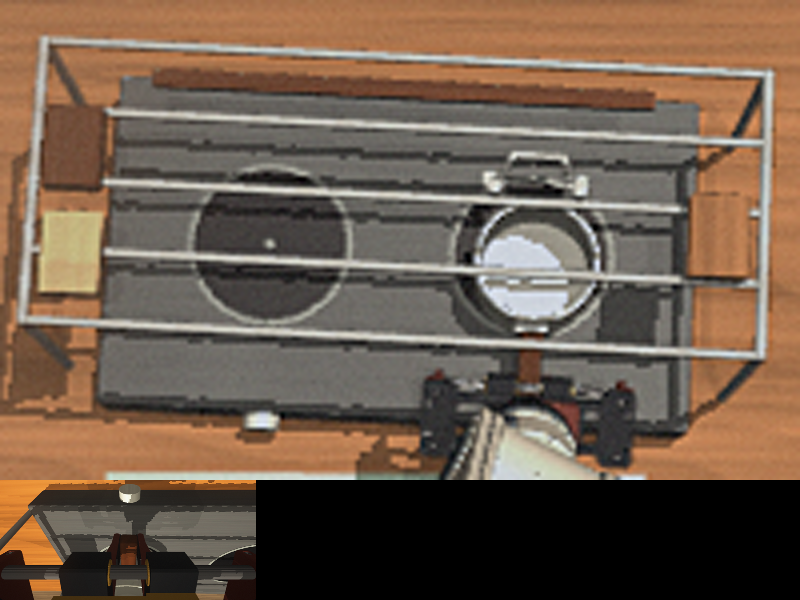

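The pot is in front of the guard. Its rim centre is at (539,261) in the crop, with the posts at (492,182) and (580,185), and the handle is straight to the front. The gripper is clear of the front bar. I'll work out the remaining offset.

```bash
python3 - <<'E'
from h import *
T=lambda u,v:((u+.5)/4-.5+225,(v+.5)/4-.5+100)
p=atz("top",T(539,261),125); a=atz("top",T(492,182),105);b=atz("top",T(580,185),105)
R_=rot([0,0,.045]); m=(a+b)/2
print(p.round(1),m.round(1),"pot rel guard (hob frame)",(R_@(p-m)+[48.9,0,0]).round(1))
E
```

```text
[652.4 -96.  125. ] [727.7 -94.6 105. ] pot rel guard (hob frame) [-26.3  -4.8  20. ]
```

Emit:
move_arm(rows=[[-0.4,0.1,0.18,0,10],[-0.4,0.1,0.18,0,10],[-0.4,0,0.18,0,10],[-0.4,0,0.18,0,10],[0,0,0,0,10]])

```text
t: 24.08
ee_pos: [568.2, -86.1, 90.1]
orientation: [0.071, 2.701, -0.053]
ft_force: [0.6, 1.2, -2.1]
width: 19.9
grasp_force: 30.0
```

```bash
python3 st.py 572 -88 89.4
```

```text
24.07 q [-0.188  0.45   2.119  0.23   0.137 -1.927] p [568.2 -86.1  90.1] F [ 0.6  1.2 -2.1] w 19.9 29.999894499778748
[[-0.904, 0.058, 0.424], [0.042, 0.998, -0.049], [-0.426, -0.026, -0.905]]
d tool cm [-0.32 -0.17  0.23]
```

Emit:
move_arm(rows=[[-0.13,0,0.08,0,10],[-0.13,0,0.08,0,10],[0,0,0,0,10]])

```text
t: 24.45
ee_pos: [569.9, -86.3, 89.5]
orientation: [0.072, 2.703, -0.053]
ft_force: [-4.1, 0.5, 1.5]
width: 20.2
grasp_force: 30.0
```

Emit:
move_arm(rows=[[-0.13,0,0.07,0,10],[0,0,0,0,10]])

```text
t: 24.7
ee_pos: [569.9, -86.3, 89.4]
orientation: [0.073, 2.705, -0.052]
ft_force: [-13.5, -0.6, 12.5]
width: 19.9
grasp_force: 30.0
```

Emit:
move_arm(rows=[[-0.1,0,0,0,10],[0,0,0,0,10],[0,0,0,0,10]])

```text
t: 25.08
ee_pos: [569.9, -86.3, 89.3]
orientation: [0.073, 2.707, -0.052]
ft_force: [-15.6, -1.5, 11.9]
width: 19.7
grasp_force: 30.0
```

```bash
python3 st.py 572 -88 89.4; python3 - <<'E'
from h import *
im=optics.get_image("top"); cv2.imwrite("pics/m2.png",cv2.resize(im[120:200,325:405],None,fx=7,fy=7,interpolation=cv2.INTER_CUBIC))
E
```

```text
25.07 q [-0.188  0.453  2.112  0.215  0.146 -1.911] p [569.9 -86.3  89.3] F [-15.6  -1.5  11.9] w 19.7 30.002517700195312
[[-0.906, 0.059, 0.419], [0.043, 0.998, -0.048], [-0.421, -0.025, -0.907]]
d tool cm [-0.2  -0.16  0.09]
```

View pics/m2.png

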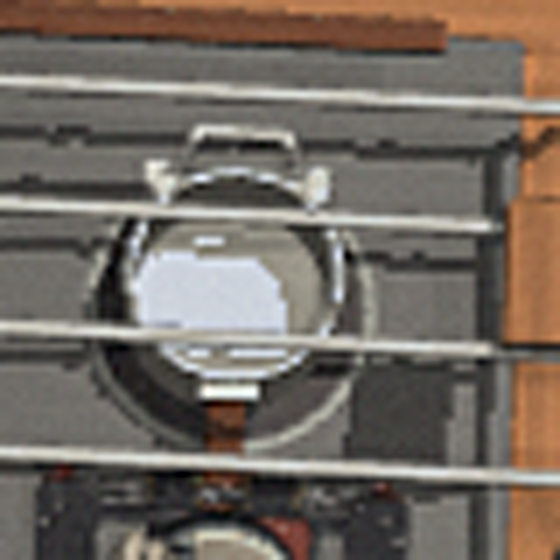

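The rim (columns 133–344, centre 238) sits centred between the posts (160 and 317, middle 238), and the side force is about 0. It is nestled, so I'll release and withdraw along the tool axis.

Emit:
move_arm(rows=[[0,0,0,0,25],[0,0,0,0,45],[0,0,0,0,45],[0,0,0,0,45],[0,0,-1.5,0,45],[0,0,-4,0,45],[0,0,-5,0,45],[0,0,-5,0,45],[0,0,0,0,45]])

```text
t: 26.25
ee_pos: [507.9, -79.3, 234.7]
orientation: [0.072, 2.694, -0.055]
ft_force: [0.7, -0.1, 0.3]
width: 39.8
grasp_force: 0.0
```

```bash
python3 st.py 572 -88 89.4; python3 - <<'E'
from h import *
im=optics.get_image("top"); A=cv2.resize(im[130:190,325:405],None,fx=7,fy=7,interpolation=cv2.INTER_CUBIC)
im=optics.get_image("wrist"); B=cv2.resize(im[130:350,160:480],(240,165))
A[-165:,-240:]=B
cv2.imwrite("pics/m3.png",A)
E
```

```text
26.25 q [-0.199  0.081  2.153  0.08   0.462 -1.78 ] p [507.9 -79.3 234.7] F [ 0.7 -0.1  0.3] w 39.8 0.0
[[-0.901, 0.06, 0.43], [0.042, 0.998, -0.051], [-0.432, -0.028, -0.902]]
d tool cm [ 0.46 -0.09 15.9 ]
```

View pics/m3.png

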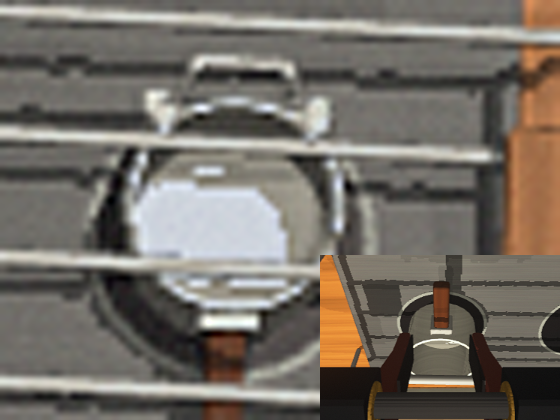

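After release the pot has not moved: it is centred against both posts, the handle points to the front and the gripper is clear. I'll hand in.

```bash
python3 -c "
from workcell import close_job
print(close_job())"
```

```text
the job is handed in; nothing more can be done
None
```

The job is handed in at about 26 s of the 53 s; no verdict came back. The pot was slid to the guarded ring and pushed back against the guard. After release the top camera showed it centred between both posts, handle to the front; one early stretch with the pot gripped rose about 4–5 mm, under the 8 mm limit.

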